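# Shut a hinged case and hold it against a sprung stop

## Task

Shut the hinged case that lies open in the bench jig, so that its two halves meet edge to edge. Then push the shut case along the jig with the gripper against the sprung stop plate until the pointer stands between the two marks, and finish while still holding it there with a steady push, so that I can drive the screws. Never drive the stop plate to the end of its travel, and leave the loose things on the bench where they are.

Things in the scene. Friction and masses are not known exactly. Their poses are not given: they have to be found in the camera images.
- jig: Fixed jig on the worktop: smooth laminate board 215 (x) x 100 (y) x 12 mm, origin under its centre. x runs along the jig away from the robot, y to the left. Two rails along x at y = +-37 to +-48 mm, top at z = 24 mm, x = -105 to +45 mm, guide the case with 2 mm of play a side; the robot's end is open.
- marks (a point): Middle between the two dark marks on top of the jig's far aluminium block (30 x 90 x 40 mm, jig x = 75 to 105 mm, top at z = 52 mm). The marks are lines across the jig 12 mm apart; the stop's pointer moves over them.
- stop (a joint): Travel of the sprung stop plate along the jig's +x (m): 0 = at rest, front face at jig x = 35 mm; its end is at 0.032 (over 0.029 counts as driven to the end). It pushes back with 500 N per metre of travel, from nothing at rest. The pointer's tip stands on the mark nearer the robot at 0.010 (5 N) and on the farther one at 0.022 (11 N).
- stop_face (a point): Centre of the front face (towards the robot) of the sprung stop plate, z = 34 mm; moves with it. Steel plate 8 mm thick, 70 mm wide, z = 14 to 48 mm, with a small dark pointer on top (up to z = 56 mm) that reaches over the block behind.
- case: Grey plastic hinged case, loose, about 0.6 kg, open on the jig's board between the rails, 15 to 40 mm short of the stop. Origin: centre of its underside, on the board, z = 12 mm; x along the jig, y left. Shut it is 100 (x) x 70 (y) x 44 mm: lower and upper half 22 mm each, hollow, 3 mm walls. The end face at case x = -50 mm is the one to push. Friction on the board about 0.25.
- case_lid (a joint): Angle of the upper half (rad): 0 = shut, edge to edge; 1.57 = upright; it opens up and over to the left (case +y), at most 1.9. The hinge is stiff (0.08 N m of friction): the upper half stays at any angle where it is left and does not fall.
- lid_hinge (a point): Middle of the hinge line, which runs along case x at case y = +36 mm, z = 22 mm (the left edge).
- lid_edge (a point): Middle of the free edge of the upper half on its outer face (the top when shut): 71 mm across from the hinge line and, when shut, 22 mm above it. The outer face is a flat 100 x 70 mm.
- case_nose (a point): Centre of the far end face of the case (case x = +50 mm, z = 22 mm), which meets the stop plate.
- driver_cross: Bystander: screwdriver with a black handle, 31 x 197 x 30 mm, lying on the worktop along its y; origin under its centre. Leave it.
- wax_tin: Bystander: round wax tin, 70 mm across, 45 mm high, standing on the worktop; origin under its centre. Leave it.
- tape_measure: Bystander: yellow tape measure, 37 x 78 x 71 mm, standing on the worktop; origin under its centre. Leave it.

How it is judged:
On the way, in this order (a step that is already met when the one before it is completed fails the run):
1. the case is shut, its halves edge to edge, before it is pressed on the stop (value of joint case_lid below 0.05 rad and value of joint stop below 0.006 m), for 0.2 s.
2. the shut case is pushed squarely against the stop plate by the fingers, pointer between the marks, for a second (value of joint case_lid below 0.05 rad and value of joint stop between 0.008 and 0.024 m and distance between case_nose and stop_face below 0.006 m and angle between the x axis of case and the x axis of jig, either way round below 0.06 rad and angle between case's own z axis and vertical below 0.06 rad and contact force between the fingers and case between 2 and 25 N), for 1 s.
At the end, for the whole second after the job is handed in: The fingers still push the case (2 to 25 N) and it is at rest, square in the jig (within 0.06 rad), its end face on the stop plate; the stop plate is pushed in 10 to 22 mm (2 mm tolerance at each mark), that is held with about 4 to 12 N; the case is shut (lid angle under 0.05 rad) (all of step 2 and linear speed of case below 0.01 m/s); the arm keeps its last pose, push and grip.
It fails at once if the stop plate is driven to the end of its travel (over 29 mm) (value of joint stop above 0.029 m).
It fails at once if the screwdriver is moved more than 30 mm (distance of driver_cross from where it was at the start of the episode above 0.03 m).
It fails at once if the wax tin is moved more than 30 mm (distance of wax_tin from where it was at the start of the episode above 0.03 m).
It fails at once if the tape measure is moved more than 30 mm (distance of tape_measure from where it was at the start of the episode above 0.03 m).
It also fails if it takes over 45 s, if anything falls off the work surface, if the arm or the gripper's body presses on something with over 40 N, if the wrist force passes 120 N, or if a joint passes its speed limit or range.

## Robot

A 6-joint arm with a two-finger parallel gripper is mounted at the origin on the work surface; the furniture and walls round the work are solid. World frame = base frame: x ahead of the robot, y to its left, z up, the work surface at z = 0. Lengths are in m, angles in rad, forces in N, time in s.
With the tool pointing down it reaches from about 0.4 to 0.925 m from the base axis. Payload 3.4 kg.
Tool frame: the origin (TCP) lies midway between the tips of the shut fingers; the grasp point (between the pads) lies 19 mm behind it; z points along the fingers, y is the line along which they close (so a half turn about z gives the same grasp; the last joint's range is limited). The gripper opens to 85 mm and grips with 20 to 120 N. Pads are 22 mm wide; open, the fingers measure 114 mm over their backs; the gripper's body (76 mm by 85 mm) begins 54 mm behind the grasp point. The pads swing forward as they close: fully open they stand 13 mm farther back than shut.
Start: joints at [1.236, 0.307, 1.506, -0, 1.328, -0.073], TCP at [0.148, 0.556, 0.231] pointing down, gripper open.
Joint ranges: [-3.12, 3.12], [-1.05, 2.28], [0.14, 2.33], [-1.42, 4.57], [0.1, 2.73], [-2.68, 2.68]. Speed limits (rad/s): [2.57, 2.57, 3.14, 3.14, 3.14, 3.14].

## Interface

Orientations are given as a unit quaternion [x, y, z, w].
In Python, from bench import * gives the robot as it stands.
- The arm moves only by the tool apply_moves, never from a script. Its argument "steps" is a list of rows, each a list of 3 entries, a list of its own where there are three numbers: the shift along the tool's x, y, z in mm, then the turn, a rotation vector about the tool's x, y, z in degrees, then the opening, from 0 (shut) to 1 (fully open). A call has 1 to 5 rows; each row shifts and turns the commanded pose from where the row before left it, along the tool's axes as they then stand; what a row does not reach is not made up. A row lasts 1/10 s, in which the tool goes at most 50 mm and 8.59 degrees, less where a joint would pass 70% of its speed; a pose out of reach is approached as far as the arm can. A call is refused whole if a number of a shift passes 50 or a number of a turn 8.59, either way. A call with a gripper value outside its range is refused whole. The fingers move at their own pace and stop on an object; "squeeze" is the grip in N (left out, the last holds). Time passes only in rows, so rows that do not move let the fingers close. It gives the time, the measured TCP pose, the force, the opening and the grip force at its end, in the units of the state.
- read_state(): the state, without advancing time (a new reading comes with each control period).
- snapshot(name): name is "side" or "top"; returns the picture (480x640x3 uint8, blue, green, red); there is no depth.
- camera_model(name): a dict with "fov_y" (degrees; the focal length in pixels is half the picture's height over the tangent of half this angle, whatever the lens; pixels are square), "cx", "cy" (the principal point, pixels), "extrinsics" (4x4, takes a point from world to camera coordinates). Camera axes: x right, y down, z forward; pixel columns grow to the right and rows downward; lengths in m; the calibration is good to about 2 mm. A picture is of the moment at which its call begins. camera_model takes no time and is no camera call.
- sign_off(): hands the job in; it is judged then, once.
Trained networks look in the newest picture that a camera, given by its name, has taken for a name from the list of things; names that differ only in an ending like _2 or _b are one class to them, and where a whole thing is asked for, a point or a joint stands for the part that bears it (a point fixed in the world has none). Each returns a list of dicts, best first, with "confidence" (0 to 1); they miss things now and then, are a little off and sometimes report something else, mostly with a low value. They report only what shows in the picture. A call takes as long as a camera call.
- recognise(camera, query): "box" ([left, top, right, bottom] in pixels, round what is visible of it).
- regions_of(camera, query): "mask" (480x640 bool, what is visible of it) and "box" ([left, top, right, bottom] in pixels, round what is visible of it).
- tip_of(camera, query): "location" ([column, row] in pixels: a listed point, or the origin of a listed thing).
The state is a dict: "time": time; "joint_pos": joint angles; "dq": joint speeds; "joint_torque": joint torques, N m; "tool_pos": TCP position; "tcp_rot": TCP orientation; "wrist_force": force on the tool from outside, world axes, zero at the start; "wrist_torque": the same for the moment, N m; "finger_gap": opening from 0.0 (shut) to 1.0 (fully open); "grip_force": force on a finger pad.
Only numpy, scipy, OpenCV 4.12 (cv2) and the standard library are available. Lean on these libraries where they do the work, as an engineer would, in place of code of your own. Each camera call takes 0.05 s, during which the arm holds its last target. There are 200 camera calls.

## Working session

There is one attempt and no reset: what is moved stays moved. The work goes in short steps, Python scripts to look and compute and a tool call to move; the robot and the scene stay as the last step left them, time stands still between calls to the robot, and variables do not carry over. Pictures are saved under pics/ and viewed, at most 10 in all, crops included, and the job is handed in when it is done.

Besides the shell and the picture viewer there is one more tool, called after "Emit:" as name([rows], argument=value, ...), one row to a line, values as JSON. apply_moves: Moves the arm, as the interface text tells. Its arguments: {"type":"object","properties":{"steps":{"type":"array"},"squeeze":{"type":"number"}},"required":["steps"]}

```bash
mkdir -p pics
cat > h.py <<'E'
from bench import *
import numpy as np, cv2
from scipy.spatial.transform import Rotation as R
def ray(cam,px):
    m=camera_model(cam); f=240/np.tan(np.radians(m["fov_y"])/2); T=np.array(m["extrinsics"])
    d=np.array([(px[0]-m["cx"])/f,(px[1]-m["cy"])/f,1.]); Rm=T[:3,:3]
    return -Rm.T@T[:3,3], Rm.T@d/np.linalg.norm(d)
def tri(a,b):
    (p,d),(q,e)=ray("side",a),ray("top",b)
    s=np.linalg.lstsq(np.c_[d,-e],q-p,rcond=None)[0]
    u,v=p+s[0]*d,q+s[1]*e
    return (u+v)/2,np.linalg.norm(u-v)
def atz(cam,px,z):
    p,d=ray(cam,px); return p+d*(z-p[2])/d[2]
def proj(cam,P):
    m=camera_model(cam); f=240/np.tan(np.radians(m["fov_y"])/2); T=np.array(m["extrinsics"])
    c=T[:3,:3]@P+T[:3,3]; return np.array([m["cx"]+f*c[0]/c[2],m["cy"]+f*c[1]/c[2]])
E
python3 - <<'E'
from h import *
np.set_printoptions(precision=4,suppress=True)
for c in("side","top"):
    cv2.imwrite(f"pics/{c}0.png",snapshot(c)); m=camera_model(c); print(c,m["fov_y"],ray(c,[m["cx"],m["cy"]]))
for n in["jig","marks","stop_face","case","lid_hinge","lid_edge","case_nose","driver_cross","wax_tin","tape_measure"]:
    t={c:(tip_of(c,n) or [None])[0] for c in("side","top")}
    print(n,{c:(np.round(v["location"],1).tolist(),round(v["confidence"],2)) if v else None for c,v in t.items()})
    if all(t.values()): print("   ",*tri(t["side"]["location"],t["top"]["location"]))
print(read_state())
E
```

```text
side 45.70572996111214 (array([ 0.2338, -0.9045,  0.886 ]), array([ 0.2471,  0.7553, -0.607 ]))
top 43.043906141584294 (array([0.4457, 0.153 , 1.2063]), array([ 0.1087, -0.0092, -0.994 ]))
jig {'side': ([399.5, 313.6], 0.96), 'top': ([443.4, 193.7], 0.74)}
    [ 0.6501 -0.1122  0.005 ] 0.003281337482543748
marks {'side': None, 'top': ([441.1, 146.0], 0.71)}
stop_face {'side': ([411.1, 298.1], 0.57), 'top': ([448.8, 173.2], 0.95)}
    [ 0.6788 -0.114   0.0448] 0.0062763915033882955
case {'side': ([380.7, 317.2], 0.62), 'top': ([444.3, 214.6], 0.97)}
    [ 0.6068 -0.1115  0.0082] 0.0019676634518530464
lid_hinge {'side': ([377.2, 294.7], 0.71), 'top': ([432.8, 212.9], 0.71)}
    [ 0.6073 -0.0815  0.0469] 0.00629206344047151
lid_edge {'side': ([372.2, 266.8], 0.7), 'top': ([425.5, 206.4], 0.98)}
    [ 0.6081 -0.0558  0.1055] 0.0007863399624845784
case_nose {'side': ([403.5, 303.6], 0.9), 'top': ([447.8, 184.2], 0.62)}
    [ 0.6604 -0.114   0.0342] 0.003715132455271518
driver_cross {'side': ([257.5, 273.9], 0.81), 'top': ([323.7, 320.5], 0.82)}
    [ 0.3965  0.1326 -0.0055] 0.007949766281472204
wax_tin {'side': ([263.1, 317.4], 0.78), 'top': ([399.5, 334.5], 0.65)}
    [ 0.3708 -0.0164 -0.0025] 0.0005089968371096063
tape_measure {'side': ([230.9, 209.0], 0.91), 'top': ([445.4, 145.3], 0.63)}
    [ 0.4911 -0.0397  0.3512] 0.3288432195162608
{'time': 1.1, 'joint_pos': array([ 1.2365,  0.3068,  1.5064,  0.    ,  1.3284, -0.0735]), 'dq': array([ 0.001 , -0.0013, -0.0002, -0.0002, -0.0005,  0.0014]), 'joint_torque': array([ -0.0003, -45.749 , -25.234 ,  -0.    ,   0.0011,   0.    ]), 'tool_pos': array([0.1483, 0.5556, 0.2313]), 'tcp_rot': array([ 0.13  ,  0.9915,  0.    , -0.    ]), 'wrist_force': array([ 0.5796, -0.2427,  1.0321]), 'wrist_torque': array([ 0.017 ,  0.0096, -0.0305]), 'grip_force': 0.0, 'finger_gap': 0.9962365939238922}
```

View pics/side0.png

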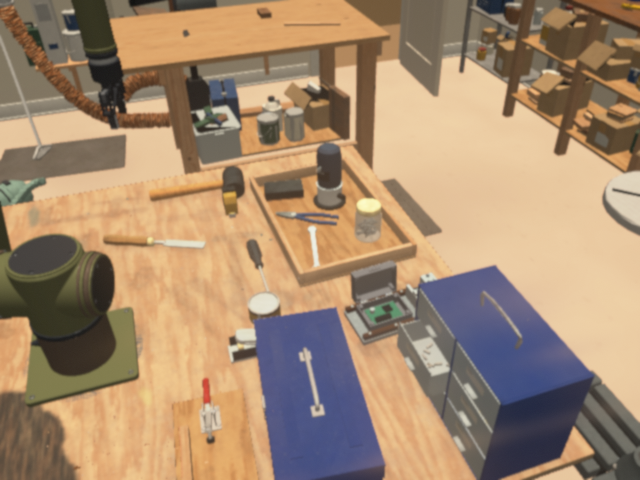

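View pics/top0.png

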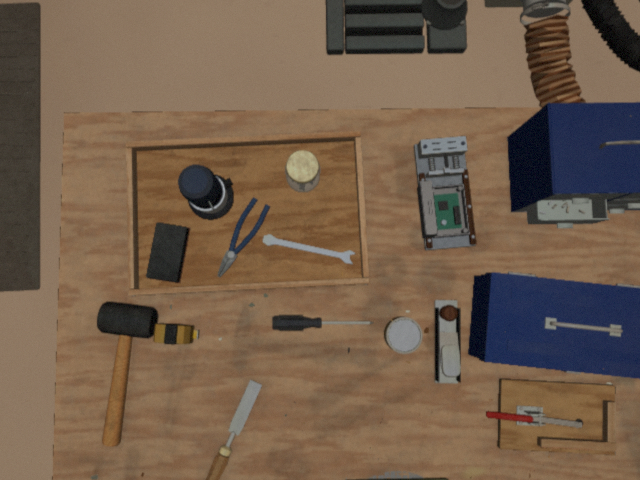

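The side picture shows the jig with the open case at about (380,305), lid upright. The top one shows the jig at (445,195), running up the image (+x), with a cabinet to its right. I'll zoom in to get the yaw.

Run:
```python
from h import *
np.set_printoptions(precision=4,suppress=True)
a=cv2.imread("pics/top0.png")[120:265,390:500]; b=cv2.imread("pics/side0.png")[245:355,330:450]
a=cv2.resize(a,(440,580),interpolation=cv2.INTER_CUBIC); b=cv2.resize(b,(360,330),interpolation=cv2.INTER_CUBIC)
c=np.zeros((580,800,3),np.uint8); c[:,:440]=a; c[:330,440:]=b; cv2.imwrite("pics/z.png",c)
for n in["jig","case","stop","case_lid"]:
  for cam in("side","top"):
    for r in regions_of(cam,n)[:1]:
        k=r["mask"].astype(np.uint8); rc=cv2.minAreaRect(cv2.findNonZero(k))
        print(n,cam,round(r["confidence"],2),np.round(r["box"],1),np.round(cv2.boxPoints(rc),1).tolist())
```

```text
jig top 0.6 [413.4 134.2 478.  250.7] [[412.1000061035156, 139.8000030517578], [466.1000061035156, 134.39999389648438], [477.3999938964844, 245.8000030517578], [423.29998779296875, 251.1999969482422]]
case side 0.84 [351.5 263.5 412.7 329.9] [[344.3999938964844, 275.20001220703125], [394.20001220703125, 258.6000061035156], [413.6000061035156, 316.79998779296875], [363.79998779296875, 333.3999938964844]]
case top 0.8 [418.2 182.  473.3 239.3] [[415.8999938964844, 180.6999969482422], [463.5, 175.6999969482422], [469.70001220703125, 234.1999969482422], [422.1000061035156, 239.1999969482422]]
stop side 0.77 [400.4 284.9 417.6 305.7] [[401.79998779296875, 303.5], [406.0, 284.29998779296875], [419.0, 287.20001220703125], [414.70001220703125, 306.3999938964844]]
stop top 0.72 [426.4 153.4 465.8 179. ] [[423.8999938964844, 155.10000610351562], [462.1000061035156, 151.3000030517578], [464.3999938964844, 173.8000030517578], [426.20001220703125, 177.60000610351562]]
case_lid side 0.6 [353.7 259.9 395.7 304.6] [[344.70001220703125, 273.79998779296875], [393.6000061035156, 259.0], [402.6000061035156, 288.79998779296875], [353.70001220703125, 303.6000061035156]]
case_lid top 0.95 [418.3 180.  436.5 240. ] [[415.79998779296875, 181.10000610351562], [431.20001220703125, 179.39999389648438], [437.3999938964844, 235.8000030517578], [422.1000061035156, 237.5]]
```

View pics/z.png

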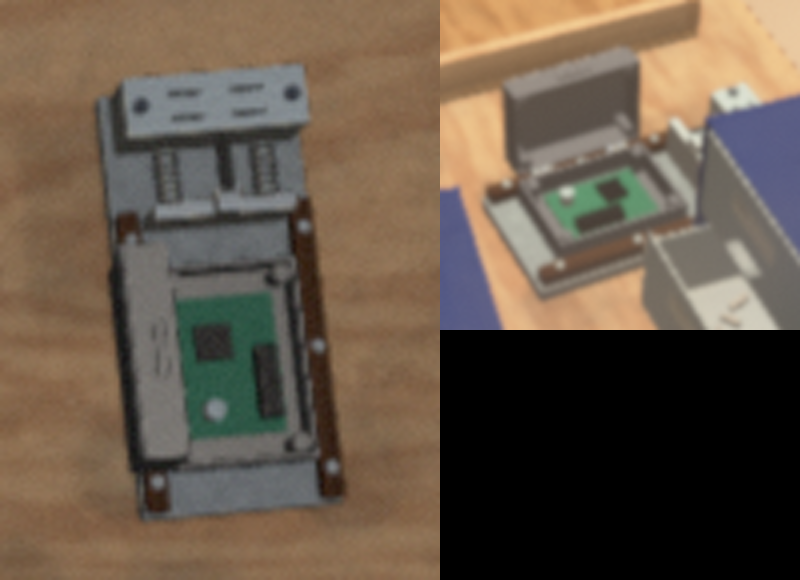

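The crop shows the jig tilted a few degrees to the left going up, with its left board edge from (414,145) to (425.5,249.5). The lid is roughly upright, and the pointer is still short of the marks.

Run:
```python
from h import *
np.set_printoptions(precision=4,suppress=True)
L=[atz("top",p,.012) for p in([414.25,145],[425.5,249.5])]
print("left edge",L, np.degrees(np.arctan2(*(L[0]-L[1])[1::-1])))
Rr=[atz("top",p,.024) for p in([390+310/4,120+200/4],[390+343/4,120+495/4])]
print("right rail outer",Rr,np.degrees(np.arctan2(*(Rr[0]-Rr[1])[1::-1])))
B=[atz("top",[390+x/4,120+y/4],.052) for x,y in((120,80),(303,66),(308,125),(130,138))]
print("block",B,np.degrees(np.arctan2(*(B[0]-B[1])[1::-1]))-90)
print("stop front top", [atz("top",[390+x/4,120+y/4],.048) for x,y in((157,219),(297,210))])
print("case near edge z34 right/inner", atz("top",[390+315/4,120+458/4],.034), atz("top",[390+190/4,120+465/4],.034), "far",atz("top",[390+290/4,120+262/4],.034))
print("lid free edge top", [atz("top",[390+x/4,120+y/4],.105) for x,y in((122,240),(167,236),(141,466),(188,458))])
for z in(.1,.2,.3): print("cab",z,atz("top",[510,210],z),atz("top",[530,222],z),atz("top",[475,360],z))
```

```text
left edge [array([ 0.7471, -0.0553,  0.012 ]), array([ 0.5365, -0.0707,  0.012 ])] 4.174784166956586
right rail outer [array([ 0.6921, -0.1571,  0.024 ]), array([ 0.5454, -0.1671,  0.024 ])] 3.8982936998716475
block [array([ 0.7468, -0.0598,  0.052 ]), array([ 0.7525, -0.1491,  0.052 ]), array([ 0.7233, -0.1503,  0.052 ]), array([ 0.718 , -0.0637,  0.052 ])] 3.712357187124269
stop front top [array([ 0.6787, -0.0762,  0.048 ]), array([ 0.6823, -0.1443,  0.048 ])]
case near edge z34 right/inner [ 0.5628 -0.1516  0.034 ] [ 0.5602 -0.0907  0.034 ] far [ 0.6593 -0.1434  0.034 ]
lid free edge top [array([ 0.6577, -0.0484,  0.105 ]), array([ 0.6593, -0.0692,  0.105 ]), array([ 0.5531, -0.0536,  0.105 ]), array([ 0.5565, -0.0752,  0.105 ])]
cab 0.1 [ 0.6004 -0.2124  0.1   ] [ 0.5776 -0.2481  0.1   ] [ 0.3302 -0.1361  0.1   ]
cab 0.2 [ 0.5864 -0.1793  0.2   ] [ 0.5657 -0.2118  0.2   ] [ 0.3406 -0.11    0.2   ]
cab 0.3 [ 0.5724 -0.1463  0.3   ] [ 0.5538 -0.1756  0.3   ] [ 0.3511 -0.0838  0.3   ]
```

Run:
```python
from h import *
np.set_printoptions(precision=4,suppress=True)
print(tri([420,285],[552,198]), tri([494,268],[550,104]), atz("top",[511,211],0.),atz("top",[508,138],0.))
```

```text
(array([ 0.6093, -0.2477,  0.2139]), np.float64(0.011911105369377803)) (array([ 0.763 , -0.251 ,  0.2136]), np.float64(0.0015906782886390724)) [ 0.6123 -0.2473  0.    ] [ 0.7621 -0.2487  0.    ]
```

Emit:
apply_moves([
  [[0, 0, -50], [0, 0, -6.2], 1],
  [[0, 0, -30], [0, 0, -6.2], 0],
  [[0, -50, 0], [0, 0, -6.2], 0],
], squeeze=20)

```text
time: 1.8
tool_pos: [0.1483, 0.5137, 0.3163]
tcp_rot: [-0.035, 0.999, 0.007, 0.003]
wrist_force: [0.8, 0.4, 0.0]
finger_gap: 0.686
grip_force: 0.0
```

Emit:
apply_moves([
  [[-28, -37, 0], [0, 0, 0], 0],
  [[-28, -37, 0], [0, 0, 0], 0],
  [[-28, -37, 0], [0, 0, 0], 0],
  [[-28, -37, 0], [0, 0, 0], 0],
  [[-28, -37, 0], [0, 0, 0], 0],
])

```text
time: 2.3
tool_pos: [0.2984, 0.3284, 0.3116]
tcp_rot: [-0.032, 0.999, 0.0, 0.0]
wrist_force: [0.3, 0.7, 0.7]
finger_gap: 0.002
grip_force: 0.0
```

Emit:
apply_moves([
  [[-28, -37, 0], [0, 0, 0], 0],
  [[-28, -37, 0], [0, 0, 0], 0],
  [[-28, -37, 0], [0, 0, 0], 0],
  [[-28, -37, 0], [0, 0, 0], 0],
  [[-28, -37, 0], [0, 0, 0], 0],
])

```text
time: 2.8
tool_pos: [0.4501, 0.1526, 0.3116]
tcp_rot: [-0.032, 0.999, 0.0, 0.0]
wrist_force: [0.3, 0.4, 0.3]
finger_gap: -0.003
grip_force: 0.0
```

Emit:
apply_moves([
  [[-29, -33, 0], [0, 0, 0], 0],
  [[-29, -33, 0], [0, 0, 0], 0],
  [[-29, -33, 0], [0, 0, 0], 0],
  [[-29, -33, 0], [0, 0, 0], 0],
  [[-29, -33, 0], [0, 0, 0], 0],
])

```text
time: 3.3
tool_pos: [0.6054, -0.0027, 0.3113]
tcp_rot: [-0.032, 0.999, 0.0, 0.0]
wrist_force: [1.5, 0.6, -0.1]
finger_gap: 0.001
grip_force: 0.0
```

Emit:
apply_moves([
  [[0, 0, 50], [0, 0, 0], 0],
  [[0, 0, 50], [0, 0, 0], 0],
  [[0, 0, 50], [0, 0, 0], 0],
  [[0, 0, 50], [0, 0, 0], 0],
  [[0, 0, 20], [0, 0, 0], 0],
])

```text
time: 3.8
tool_pos: [0.6005, -0.0011, 0.0862]
tcp_rot: [-0.032, 0.999, 0.0, -0.004]
wrist_force: [-0.8, 0.4, 0.1]
finger_gap: 0.001
grip_force: 0.0
```

Emit:
apply_moves([
  [[0, 0, 0], [0, 0, 0], 0],
  [[0, 0, 0], [0, 0, 0], 0],
])

```text
time: 4.0
tool_pos: [0.6049, -0.0012, 0.0916]
tcp_rot: [-0.032, 0.999, -0.0, 0.0]
wrist_force: [-0.2, 0.5, 0.7]
finger_gap: -0.001
grip_force: 0.0
```

Emit:
apply_moves([
  [[0, -20, 5], [0, 0, 0], 0],
  [[0, -15, 0], [0, 0, 0], 0],
  [[0, -9, 0], [0, 0, 0], 0],
  [[0, -7, -2], [0, 0, 0], 0],
  [[0, -7, -2], [0, 0, 0], 0],
])

```text
time: 4.5
tool_pos: [0.6086, -0.0595, 0.0913]
tcp_rot: [-0.032, 0.999, 0.0, 0.001]
wrist_force: [0.1, 1.6, -0.6]
finger_gap: -0.001
grip_force: 0.6
```

Emit:
apply_moves([
  [[0, -7, 0], [0, 0, 0], 0],
  [[0, -8, 0], [0, 0, 0], 0],
  [[0, -7, 2], [0, 0, 0], 0],
  [[0, -7, 2], [0, 0, 0], 0],
  [[0, 0, 0], [0, 0, 0], 0],
])

```text
time: 5.0
tool_pos: [0.6098, -0.0892, 0.0859]
tcp_rot: [-0.032, 1.0, -0.0, -0.0]
wrist_force: [-0.9, 0.3, 0.1]
finger_gap: 0.003
grip_force: 0.0
```

Run:
```python
from h import *
a=snapshot("top")[120:265,360:500]; b=snapshot("side")[225:355,330:450]
c=np.zeros((580,800,3),np.uint8); c[:435,:420]=cv2.resize(a,(420,435),interpolation=cv2.INTER_CUBIC); c[:390,430:790]=cv2.resize(b,(360,390),interpolation=cv2.INTER_CUBIC); cv2.imwrite("pics/z2.png",c)
```

```text
(no output)
```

View pics/z2.png

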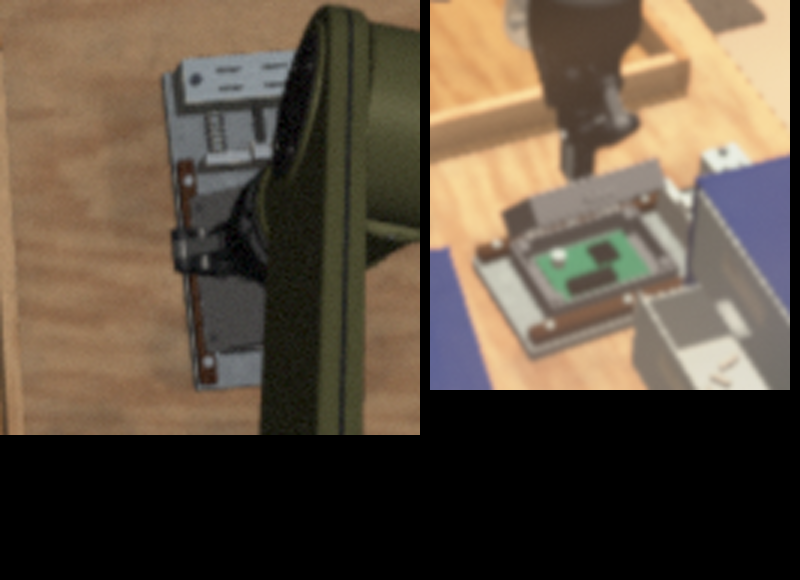

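The lid is following the finger and stands at about 45°. The forearm sits near the cabinet, so I'm checking the clearance.

Run:
```python
from h import *
cv2.imwrite("pics/s3.png",snapshot("side")); print(read_state()["joint_pos"])
```

```text
[-2.12071956e-01  4.98042968e-01  1.59744184e+00 -2.06142360e-04
  1.04752650e+00 -1.84646154e+00]
```

View pics/s3.png

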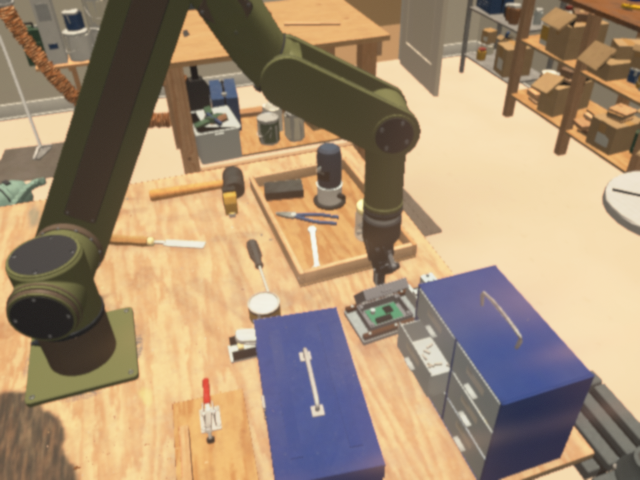

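The arm passes well above the cabinet. Continuing to shut the lid.

Emit:
apply_moves([
  [[0, -6, 3], [0, 0, 0], 0],
  [[0, -6, 4], [0, 0, 0], 0],
  [[0, -6, 5], [0, 0, 0], 0],
  [[0, -5, 5], [0, 0, 0], 0],
  [[0, -4, 5], [0, 0, 0], 0],
])

```text
time: 5.65
tool_pos: [0.612, -0.1159, 0.0639]
tcp_rot: [-0.032, 0.999, -0.0, 0.0]
wrist_force: [0.8, -0.7, 1.7]
finger_gap: -0.0
grip_force: 1.0
```

Emit:
apply_moves([
  [[0, -2, 3], [0, 0, 0], 0],
  [[0, 0, 2], [0, 0, 0], 0],
  [[0, 0, 1], [0, 0, 0], 0],
  [[0, 0, 0], [0, 0, 0], 0],
])

```text
time: 6.05
tool_pos: [0.6113, -0.1166, 0.0579]
tcp_rot: [-0.032, 0.999, 0.0, -0.001]
wrist_force: [-0.2, 0.4, -1.2]
finger_gap: -0.003
grip_force: 0.0
```

Not in firm contact yet, so I'm pressing down gently.

Emit:
apply_moves([
  [[0, -2, 1], [0, 0, 0], 0],
  [[0, 0, 1], [0, 0, 0], 0],
  [[0, 0, 0], [0, 0, 0], 0],
])

```text
time: 6.35
tool_pos: [0.6117, -0.1188, 0.0562]
tcp_rot: [-0.032, 0.999, 0.0, -0.0]
wrist_force: [-0.2, 0.4, -1.2]
finger_gap: -0.003
grip_force: 0.0
```

Emit:
apply_moves([
  [[0, 0, 1], [0, 0, 0], 0],
  [[0, 0, 1], [0, 0, 0], 0],
  [[0, 0, 0], [0, 0, 0], 0],
])

```text
time: 6.65
tool_pos: [0.6118, -0.1189, 0.056]
tcp_rot: [-0.032, 0.999, -0.0, 0.0]
wrist_force: [-3.0, 0.5, 11.3]
finger_gap: 0.001
grip_force: 5.4
```

Contact at z = 56 mm with 11 N means the case is shut. Lifting, and moving behind the case.

Emit:
apply_moves([
  [[0, 0, -25], [0, 0, 0], 0],
  [[0, 0, -25], [0, 0, 0], 0],
  [[42, 2, 0], [0, 0, 0], 0.3],
  [[42, 2, 0], [0, 0, 0], 0.3],
  [[0, 0, 0], [0, 0, 0], 0.3],
])

```text
time: 7.15
tool_pos: [0.5191, -0.1185, 0.1032]
tcp_rot: [-0.032, 0.999, 0.002, -0.005]
wrist_force: [0.0, -0.1, -0.7]
finger_gap: 0.297
grip_force: 0.0
```

Run:
```python
from h import *
np.set_printoptions(precision=4,suppress=True)
a=snapshot("top")[120:265,360:500]; b=snapshot("side")[225:355,330:450]
c=np.zeros((450,800,3),np.uint8); c[:435,:420]=cv2.resize(a,(420,435),interpolation=cv2.INTER_CUBIC); c[:390,430:790]=cv2.resize(b,(360,390),interpolation=cv2.INTER_CUBIC); cv2.imwrite("pics/z4.png",c)
for n in("case","case_nose","stop_face"):
    print(n,[(k,np.round(r["location"],1),round(r["confidence"],2)) for k in("side","top") for r in tip_of(k,n)[:1]])
print(read_state()["tool_pos"],read_state()["finger_gap"])
```

```text
case [('side', array([383.6, 316.1]), 0.93), ('top', array([448.5, 214.7]), 0.9)]
case_nose [('side', array([403.5, 304.9]), 0.76), ('top', array([445.4, 185.6]), 0.72)]
stop_face [('side', array([438.3, 286.2]), 0.61), ('top', array([447.5, 174.5]), 0.59)]
[ 0.5291 -0.1205  0.1043] 0.30233262846096426
```

View pics/z4.png

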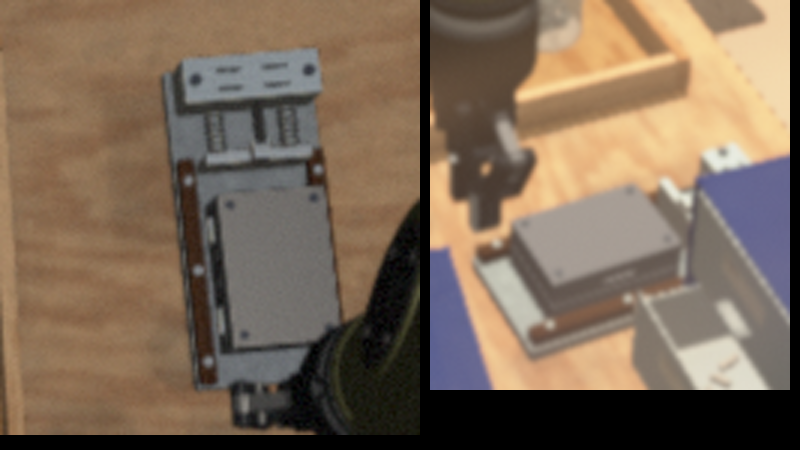

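The case is shut with its halves flush, about 20 mm short of the stop plate. The gripper is behind it, so I'm lowering it and approaching.

Emit:
apply_moves([
  [[0, 0, 35], [0, 0, 0], 0.3],
  [[0, 0, 30], [0, 0, 0], 0.3],
  [[0, 0, 15], [0, 0, 0], 0.3],
  [[0, 0, 0], [0, 0, 0], 0.3],
  [[-5, 0, 0], [0, 0, 0], 0.3],
])

```text
time: 8.05
tool_pos: [0.5326, -0.1199, 0.024]
tcp_rot: [-0.032, 0.999, 0.0, -0.001]
wrist_force: [0.5, -0.2, -0.8]
finger_gap: 0.304
grip_force: 0.0
```

Emit:
apply_moves([
  [[-5, 0, 0], [0, 0, 0], 0.3],
  [[-5, 0, 0], [0, 0, 0], 0.3],
  [[-3, 0, 0], [0, 0, 0], 0.3],
  [[-3, 0, 0], [0, 0, 0], 0.3],
  [[-3, 0, 0], [0, 0, 0], 0.3],
])

```text
time: 8.55
tool_pos: [0.5521, -0.1188, 0.0247]
tcp_rot: [-0.032, 0.999, -0.0, 0.0]
wrist_force: [-0.1, 0.4, -0.3]
finger_gap: 0.3
grip_force: 0.0
```

Emit:
apply_moves([
  [[-3, 0, 0], [0, 0, 0], 0.3],
  [[-3, 0, 0], [0, 0, 0], 0.3],
  [[-3, 0, 0], [0, 0, 0], 0.3],
])

```text
time: 8.85
tool_pos: [0.5602, -0.118, 0.0242]
tcp_rot: [-0.032, 0.999, 0.0, -0.001]
wrist_force: [-1.6, 1.1, 1.0]
finger_gap: 0.303
grip_force: 0.9
```

Emit:
apply_moves([
  [[-3, 0, 0], [0, 0, 0], 0.3],
  [[-3, 0, 0], [0, 0, 0], 0.3],
  [[-3, 0, 0], [0, 0, 0], 0.3],
])

```text
time: 9.15
tool_pos: [0.5698, -0.1176, 0.0242]
tcp_rot: [-0.032, 0.999, 0.0, -0.0]
wrist_force: [-0.6, 0.0, -0.1]
finger_gap: 0.298
grip_force: 0.8
```

Emit:
apply_moves([
  [[-2, 0, 0], [0, 0, 0], 0.3],
  [[-2, 0, 0], [0, 0, 0], 0.3],
  [[-2, 0, 0], [0, 0, 0], 0.3],
])

```text
time: 9.45
tool_pos: [0.5753, -0.1172, 0.0242]
tcp_rot: [-0.032, 0.999, 0.0, -0.001]
wrist_force: [-2.7, 0.2, 1.7]
finger_gap: 0.3
grip_force: 1.5
```

Emit:
apply_moves([
  [[-2, 0, 0], [0, 0, 0], 0.3],
  [[-2, 0, 0], [0, 0, 0], 0.3],
  [[0, 0, 0], [0, 0, 0], 0.3],
])

```text
time: 9.75
tool_pos: [0.5792, -0.1169, 0.0242]
tcp_rot: [-0.032, 0.999, 0.0, -0.001]
wrist_force: [-4.8, -0.4, 0.8]
finger_gap: 0.3
grip_force: 2.1
```

Run:
```python
from h import *
np.set_printoptions(precision=4,suppress=True)
a=snapshot("top")[130:260,400:490]; f=np.mean([read_state()["wrist_force"]],0); print(f,read_state()["tool_pos"])
cv2.imwrite("pics/z5.png",cv2.resize(a,None,fx=4.5,fy=4.5,interpolation=cv2.INTER_CUBIC))
```

```text
[-3.297   0.7881  1.2798] [ 0.5792 -0.1169  0.0242]
```

View pics/z5.png

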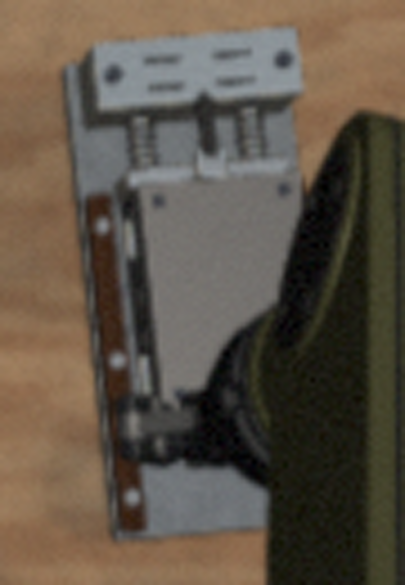

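The case is square and touching the stop plate. The pointer tip at about (205,97) is still some 4 mm short of the near mark (row 87; the far one is at row 58).

Emit:
apply_moves([
  [[-2, 0, 0], [0, 0, 0], 0.3],
  [[-2, 0, 0], [0, 0, 0], 0.3],
  [[-2, 0, 0], [0, 0, 0], 0.3],
  [[-2, 0, 0], [0, 0, 0], 0.3],
  [[0, 0, 0], [0, 0, 0], 0.3],
])

```text
time: 10.3
tool_pos: [0.5857, -0.1163, 0.0242]
tcp_rot: [-0.032, 0.999, 0.0, -0.002]
wrist_force: [-7.0, 0.6, 4.3]
finger_gap: 0.297
grip_force: 3.7
```

Emit:
apply_moves([
  [[-2, 0, 0], [0, 0, 0], 0.3],
  [[0, 0, 0], [0, 0, 0], 0.3],
  [[0, 0, 0], [0, 0, 0], 0.3],
])

```text
time: 10.6
tool_pos: [0.5871, -0.1162, 0.0241]
tcp_rot: [-0.032, 0.999, 0.0, -0.002]
wrist_force: [-8.8, -0.5, 4.4]
finger_gap: 0.303
grip_force: 4.1
```

Run:
```python
from h import *
np.set_printoptions(precision=4,suppress=True)
F=[]
for i in range(6): a=snapshot("top"); F.append(read_state()["wrist_force"])
print(np.mean(F,0),read_state()["tool_pos"])
c=np.zeros((586,800,3),np.uint8); z=cv2.resize(a[130:260,400:490],None,fx=4.5,fy=4.5,interpolation=cv2.INTER_CUBIC); c[:585,:405]=z
b=cv2.resize(snapshot("side")[245:335,350:450],None,fx=3.9,fy=3.9,interpolation=cv2.INTER_CUBIC); c[:351,410:800]=b
cv2.imwrite("pics/z6.png",c)
```

```text
[-8.2839 -0.4439  4.9775] [ 0.5871 -0.1162  0.0241]
```

View pics/z6.png

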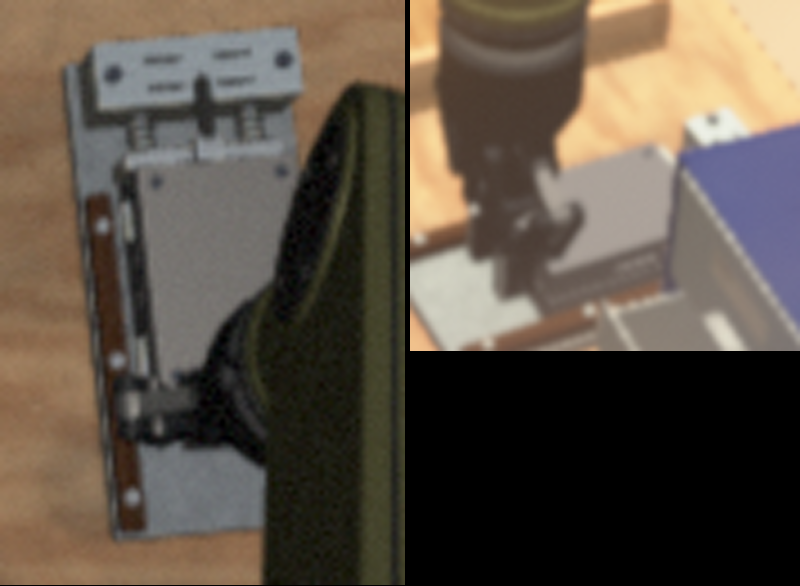

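The pointer tip at about (203,76) now stands roughly 4 mm past the near mark. The 8.3 N push less friction agrees with about 14 mm of travel. A little more will centre it.

Emit:
apply_moves([
  [[-2, 0, 0], [0, 0, 0], 0.3],
  [[-1, 0, 0], [0, 0, 0], 0.3],
  [[0, 0, 0], [0, 0, 0], 0.3],
  [[0, 0, 0], [0, 0, 0], 0.3],
  [[0, 0, 0], [0, 0, 0], 0.3],
])

```text
time: 11.45
tool_pos: [0.5892, -0.116, 0.0242]
tcp_rot: [-0.032, 0.999, 0.0, -0.003]
wrist_force: [-10.2, -0.3, 6.2]
finger_gap: 0.299
grip_force: 5.0
```

Emit:
apply_moves([
  [[0, 0, 0], [0, 0, 0], 0.3],
  [[0, 0, 0], [0, 0, 0], 0.3],
  [[0, 0, 0], [0, 0, 0], 0.3],
  [[0, 0, 0], [0, 0, 0], 0.3],
  [[0, 0, 0], [0, 0, 0], 0.3],
])

```text
time: 11.95
tool_pos: [0.5892, -0.116, 0.0241]
tcp_rot: [-0.032, 0.999, 0.0, -0.003]
wrist_force: [-9.6, -0.8, 6.4]
finger_gap: 0.299
grip_force: 5.0
```

Run:
```python
from h import *
np.set_printoptions(precision=4,suppress=True)
F=[]
for i in range(10): a=snapshot("top"); F.append(read_state()["wrist_force"])
print(np.mean(F,0),read_state()["tool_pos"],read_state()["time"])
c=cv2.resize(a[130:180,410:475],None,fx=9,fy=9,interpolation=cv2.INTER_CUBIC)
cv2.imwrite("pics/z7.png",c)
```

```text
[-9.8893 -0.7363  6.0717] [ 0.5892 -0.116   0.0241] 12.45
```

View pics/z7.png

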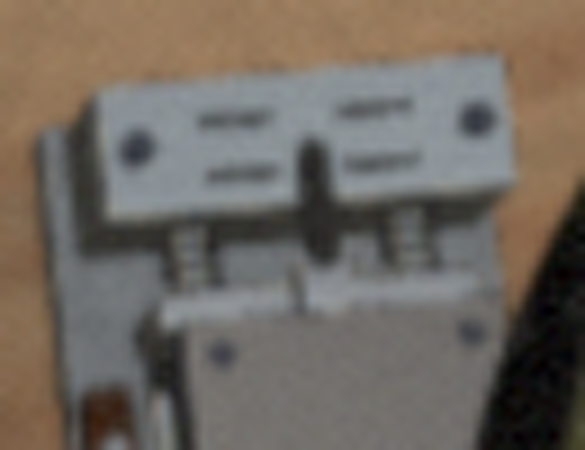

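The pointer tip at (313,138) stands midway between the marks (rows 167 and 112). The case is shut and square on the plate, and the push is a steady 10 N or so. Handing in.

```bash
python3 -c "
from bench import *
print(sign_off())"
```

```text
the job is handed in; nothing more can be done
None
```

I shut the case and pushed it squarely onto the stop plate. When I handed the job in, the pointer stood midway between the marks, held there with a steady push of about 10 N; no verdict came back.

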